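# Sort seal blanks by heft under the work lamp

## Task

First set the work lamp's dimmer lever upright (half light) and leave it there while you work. Then heft every seal blank on the table: lay those heavier than 220 g flat in the wooden case and the lighter ones flat in the grey plastic tray (within 30 g of that, either will do), side by side, none on top of another and none dropped. When all of them are sorted, bring the dimmer lever back towards the robot until it meets its stop (off), leaving the other things on the table where they are.

Things in the scene. Friction and masses are not known exactly. Their poses are not given: they have to be found in the camera images.
- blank1: seal blank, one of 3 to 5 present (None if absent): a square bar of beige stone or of a look-alike casting, 84 x 40 x 40 mm, lying on the table. All look alike, but each weighs a different amount, anywhere from 75 to 375 g, which only hefting can tell. Origin at its centre, 20 mm above what it lies on; x along its 84 mm length.
- blank2: seal blank, one of 3 to 5 present (None if absent): a square bar of beige stone or of a look-alike casting, 84 x 40 x 40 mm, lying on the table. All look alike, but each weighs a different amount, anywhere from 75 to 375 g, which only hefting can tell. Origin at its centre, 20 mm above what it lies on; x along its 84 mm length.
- blank3: seal blank, one of 3 to 5 present (None if absent): a square bar of beige stone or of a look-alike casting, 84 x 40 x 40 mm, lying on the table. All look alike, but each weighs a different amount, anywhere from 75 to 375 g, which only hefting can tell. Origin at its centre, 20 mm above what it lies on; x along its 84 mm length.
- blank4: seal blank, one of 3 to 5 present (None if absent): a square bar of beige stone or of a look-alike casting, 84 x 40 x 40 mm, lying on the table. All look alike, but each weighs a different amount, anywhere from 75 to 375 g, which only hefting can tell. Origin at its centre, 20 mm above what it lies on; x along its 84 mm length.
- blank5: seal blank, one of 3 to 5 present (None if absent): a square bar of beige stone or of a look-alike casting, 84 x 40 x 40 mm, lying on the table. All look alike, but each weighs a different amount, anywhere from 75 to 375 g, which only hefting can tell. Origin at its centre, 20 mm above what it lies on; x along its 84 mm length.
- case: dark wooden case, no lid, thick (10 mm) walls, brass clasp; for heavy blanks; left or right of the middle, the tray on the other side. Inside 145 (x) x 280 mm (y), floor 6 mm thick, rim 22 mm above the table, so a blank stands 24 mm proud of the rim. Fixed. Origin: centre of the underside; z up. Six blanks fit, lengths along y: centres at x +-34, y -90, 0, 90 mm.
- carton: grey plastic tray with thin (4 mm) walls, outside 153 x 288 mm; for the light blanks. Inside 145 (x) x 280 mm (y), floor 6 mm thick, rim 22 mm above the table, so a blank stands 24 mm proud of the rim. Fixed. Origin: centre of the underside; z up. Six blanks fit, lengths along y: centres at x +-34, y -90, 0, 90 mm.
- dimmer (a joint): angle of the lamp's dimmer lever, rad: 0 = off, at its stop, leaning 0.6 rad from upright towards the robot (-x of its box); 0.6 = upright, half light; 1.2 = full light, at the other stop, leaning away. It stays where it is left; moving it takes about 1.5 N at the ball. The lever is a steel bar 10 mm thick ending in a black ball 26 mm across.
- dimmer_tip (a point): centre of the ball on the end of the dimmer lever, 100 mm from the pivot; it moves with the lever, and its axes are those of the box when the lever is at 0.
- dimmer_pivot (a point): pivot of the dimmer lever: on top of the black dimmer box (120 x 70 mm, 35 mm high, fixed), 35 mm above the table. Its y axis is the hinge axis; as the joint grows the ball moves over towards this point's +x.
- paste_pot: porcelain seal-paste pot, 58 mm across, 36 mm high, standing in the row of blanks; a bystander, leave it alone. Origin at the middle of its underside.
- brush: writing brush 160 mm long lying along x between the two trays; a bystander, leave it alone.
- inkstone: round black inkstone, 90 mm across, 26 mm high; a bystander, leave it alone. Origin at the middle of its underside.
- water_jar: glass jar with steel cap, 72 mm across, 90 mm high; a bystander, leave it alone. Origin at the middle of its underside.
- chisel: carving chisel 170 mm long lying on the table; a bystander, leave it alone.
- seal_case: brown card gift box 60 x 170 x 45 mm; a bystander, leave it alone. Origin at the middle of its underside.
- carved_seal: finished carved seal 35 x 35 mm, 84 mm high, standing; a bystander, leave it alone. Origin at the middle of its underside.
There are look-alikes about, which are no part of the job. Leave any black or green look-alike of the blank3 alone. Of the things shaped like the part that bears dimmer, the black one is meant.

How it is judged:
By the outcome, as a careful person would: the job done as asked, in the order asked, and still so for the second after the job is handed in, with the robot touching nothing.
Of blank1, blank2, blank3, blank4, blank5 only 3 to 5 are there at a start; the rules pass over those that are not, and their reading is None.
At some moment in a run one of blank1, blank2, blank3, blank4, blank5 may be knocked a few centimetres aside while the robot is not near it.
It also fails if it takes over 210 s, if anything falls off the work surface, if the arm or the gripper's body presses on something with over 40 N, if the wrist force passes 120 N, or if a joint passes its speed limit or range.

## Robot

A 7-joint arm with a two-finger parallel gripper is mounted at the origin on the work surface. World frame = base frame: x ahead of the robot, y to its left, z up, the work surface at z = 0. Lengths are in m, angles in rad, forces in N, time in s.
With the tool pointing down it reaches from about 0.425 to 0.875 m from the base axis. Payload 4.7 kg.
Tool frame: the origin (TCP) lies midway between the tips of the shut fingers; the grasp point (between the pads) lies 19 mm behind it; z points along the fingers, y is the line along which they close (so a half turn about z gives the same grasp; the last joint's range is limited). The gripper opens to 87 mm and grips with 3 to 60 N. Pads are 19 mm wide; open, the fingers measure 117 mm over their backs; the gripper's body (75 mm by 190 mm) begins 51 mm behind the grasp point.
Start: joints at [-1.226, 0.321, -0.07, 1.45, 0.023, 1.371, -0.057], TCP at [0.211, 0.615, 0.223] pointing down, gripper open.
Joint ranges: [-2.86, 2.86], [-0.3, 2.09], [-1.38, 1.24], [0.06, 2.45], [-1.56, 4.7], [0.09, 2.05], [-2.69, 2.69]. Speed limits (rad/s): [2.57, 2.57, 3.14, 3.14, 3.14, 3.14, 3.14].

## Interface

Orientations are given as a rotation vector (axis times angle).
In Python, from bench import ctrl gives the robot as it stands. The module is installed in compiled form; this text tells all that it offers.
- The arm moves only by the tool carry_out, never from a script. Its argument "steps" is a list of rows, each a list of 7 numbers: the turn, a rotation vector about the world's x, y, z in degrees, then the shift along the world's x, y, z in cm, then the opening, from 0 (shut) to 1 (fully open). A call has 1 to 12 rows; each row is the pose to reach, as a shift and turn from the pose commanded when the call began; what a row does not reach only later rows make up. A row lasts 1/10 s, in which the tool goes at most 50 mm and 8.59 degrees, less where a joint would pass 70% of its speed; a pose out of reach is approached as far as the arm can. A call with a gripper value outside its range is refused whole. The fingers move at their own pace and stop on an object; "squeeze" is the grip in N (left out, the last holds). Time passes only in rows, so rows that repeat a pose let the fingers close. It gives the time, the measured TCP pose, the force, the opening and the grip force at its end, in the units of the state.
- ctrl.get_state(): the state, without advancing time (a new reading comes with each control period).
- ctrl.get_image(name): name is "side" or "top" or "wrist"; returns a dict with "pixels" (420x560x3 uint8, red, green, blue), "camera_matrix" (3x3 intrinsics, pixels), "cam_to_world" (4x4, takes a point from camera to world coordinates); the wrist camera has in their place "T_tool_cam" (4x4, takes a point from camera to tool coordinates, whose origin is the TCP and whose axes are the flange's). Camera axes: x right, y down, z forward; pixel columns grow to the right and rows downward; lengths in m; the calibration is good to about 2 mm. A picture is of the moment at which its call begins: read the wrist's pose just before it. There is no depth.
- ctrl.close_job(): hands the job in; it is judged then, once.
The state is a dict: "time": time; "joint_positions": joint angles; "qd": joint speeds; "joint_torque": joint torques, N m; "position": TCP position; "tool_rot": TCP orientation; "ft_force": force on the tool from outside, world axes, zero at the start; "torque": the same for the moment, N m; "grip_width": opening from 0.0 (shut) to 1.0 (fully open); "grip_force": force on a finger pad.
Only numpy, scipy, OpenCV 4.12 (cv2) and the standard library are available. Lean on these libraries where they do the work, as an engineer would, in place of code of your own. Each camera call takes 0.05 s, during which the arm holds its last target. There are 200 camera calls.

## Working session

There is one attempt and no reset: what is moved stays moved. The work goes in short steps, Python scripts to look and compute and a tool call to move; the robot and the scene stay as the last step left them, time stands still between calls to the robot, and variables do not carry over. Pictures are saved under pics/ and viewed, at most 14 in all, crops included, and the job is handed in when it is done.

Besides the shell and the picture viewer there is one more tool, called after ">>>" as name([rows], argument=value, ...), one row to a line, values as JSON. carry_out: Moves the arm, as the interface text tells. Its arguments: {"type":"object","properties":{"steps":{"type":"array","items":{"type":"array","items":{"type":"number"}}},"squeeze":{"type":"number"}},"required":["steps"]}

```bash
mkdir -p pics
cat > h.py <<'E'
import numpy as np, cv2, pickle
from bench import ctrl
def grab(n,f):
    d=ctrl.get_image(n); cv2.imwrite(f'pics/{f}.png',d['pixels'][:,:,::-1]); pickle.dump(d,open(f'pics/{f}.pkl','wb')); return d
def load(f): return pickle.load(open(f'pics/{f}.pkl','rb'))
def ray(d,uv):
    K=np.array(d['camera_matrix']);T=np.array(d['cam_to_world'])
    v=T[:3,:3]@np.linalg.inv(K)@np.array([uv[0],uv[1],1.]); return T[:3,3],v
def pt(d,uv,z):
    o,v=ray(d,uv); return o+v*(z-o[2])/v[2]
def proj(d,p):
    K=np.array(d['camera_matrix']);T=np.linalg.inv(np.array(d['cam_to_world']))
    q=K@(T[:3,:3]@np.array(p)+T[:3,3]); return q[:2]/q[2]
E
python3 - <<'E'
from h import *
for n in('top','side'):
    d=grab(n,n+'0'); print(d['cam_to_world'])
print(ctrl.get_state())
E
```

```text
[[-0.02168016 -0.9855214   0.16815928  0.31114781]
 [-0.99969625  0.02334175  0.00791043  0.00751489]
 [-0.01172103 -0.1679367  -0.9857281   1.14231967]
 [ 0.          0.          0.          1.        ]]
[[ 0.86327682 -0.31832745  0.39168963 -0.14752701]
 [-0.50442449 -0.5170977   0.69149541 -1.15386404]
 [-0.01758017 -0.7945298  -0.60697062  1.13587939]
 [ 0.          0.          0.          1.        ]]
{'time': 0.1, 'joint_positions': array([-1.22593671,  0.32176231, -0.070105  ,  1.45155812,  0.02258612,
        1.37075942, -0.05691429]), 'qd': array([ 9.00808904e-04, -3.47637726e-03,  4.93730376e-04, -3.83122328e-03,
        1.73369285e-03,  2.39806376e-03, -1.62221292e-05]), 'joint_torque': array([-2.06326563e-04, -4.92567480e+01, -4.05678246e-01, -3.13400495e+01,
       -6.40712189e-02,  3.94926360e-02,  7.39153302e-05]), 'position': array([0.21096606, 0.61429903, 0.22155972]), 'tool_rot': array([-5.17109513e-01, -3.09852857e+00,  2.64995821e-03]), 'ft_force': array([ 0.44393297, -0.13557082,  0.60687383]), 'torque': array([ 0.04169846, -0.03633901, -0.03970255]), 'grip_force': 0.0, 'grip_width': 1.0010625592064515}
```

View pics/top0.png

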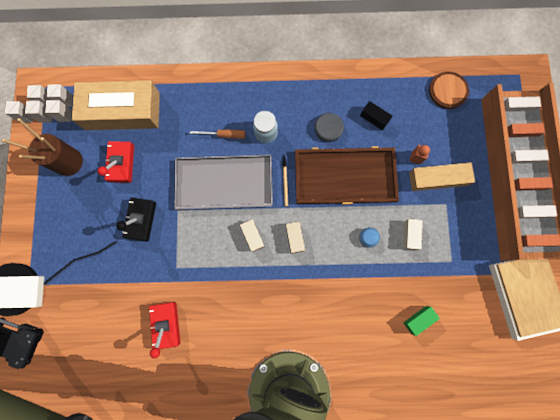

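View pics/side0.png

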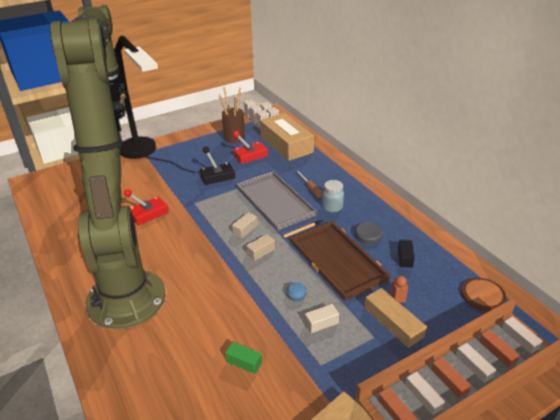

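Candidates:
- **Blanks:** beige bars at top (252,235), (295,237) and (414,234). The black bar (376,116), green bar (422,320), gift box (443,176) and rack blocks on the right are not blanks.
- **Dimmer:** the black one at (138,220), with its ball near (122,219). The red ones at (118,162) and (163,325) are look-alikes.
- **Containers:** the tray is on the left at (223,182) and the case on the right at (346,176).

```bash
cat >> h.py <<'E'
def blanks(d,roi=(175,470,205,268),z=0.04):
    im=d['pixels']; x0,x1,y0,y1=roi
    hsv=cv2.cvtColor(im,cv2.COLOR_RGB2HSV)
    m=((hsv[...,0]>8)&(hsv[...,0]<35)&(hsv[...,1]>22)&(hsv[...,1]<130)&(hsv[...,2]>165)).astype(np.uint8)
    w=np.zeros_like(m); w[y0:y1,x0:x1]=m[y0:y1,x0:x1]
    out=[]
    for c in cv2.findContours(w,cv2.RETR_EXTERNAL,cv2.CHAIN_APPROX_NONE)[0]:
        if cv2.contourArea(c)<100: continue
        q=np.array([pt(d,p,z)[:2] for p in c[:,0].astype(float)])*1000
        (cx,cy),(a,b),t=cv2.minAreaRect(q.astype(np.float32))
        if a<b: a,b,t=b,a,t+90
        out.append([round(float(v),1) for v in(cx,cy,a,b,(t+90)%180-90)]+[tuple(int(v) for v in c[:,0].mean(0))])
    return out
E
python3 - <<'E'
from h import *
d=load('top0'); s=load('side0')
for b in blanks(d): print(b)
for nm,u,z in(('tray',[(176,157),(271,157),(272,206),(176,209)],.022),('case',[(295,150),(394,149),(398,201),(297,204)],.022),('dimbox',[(129,198),(155,202),(150,240),(122,237)],.035),('pot',[(370,237)],.036),('brush',[(286,155),(286,205)],.01),('jar',[(264,120)],.09),('seal',[(422,152)],.084),('gift',[(444,176)],.045)):
    print(nm,[pt(d,p,z)[:2].round(3) for p in u])
im=d['pixels'][185:255,95:175,::-1]; a=cv2.resize(im,(560,490),interpolation=cv2.INTER_CUBIC)
im=s['pixels'][135:195,185:245,::-1]; b=cv2.resize(im,(240,240),interpolation=cv2.INTER_CUBIC)
im=d['pixels'][205:265,225:310,::-1]; c=cv2.resize(im,(240,170),interpolation=cv2.INTER_CUBIC)
o=np.zeros((490,800,3),np.uint8);o[:,:560]=a;o[:240,560:]=b;o[240:410,560:]=c
cv2.imwrite('pics/crop1.png',o)
E
```

```text
[427.7, -28.5, 85.0, 40.8, 9.8, (295, 236)]
[435.5, 95.2, 85.4, 41.5, 23.0, (251, 234)]
tray [array([0.677, 0.322]), array([0.67 , 0.036]), array([0.521, 0.036]), array([0.518, 0.318])]
case [array([ 0.69 , -0.036]), array([ 0.685, -0.332]), array([ 0.527, -0.332]), array([ 0.525, -0.037])]
dimbox [array([0.552, 0.453]), array([0.538, 0.376]), array([0.428, 0.387]), array([0.438, 0.468])]
pot [array([ 0.422, -0.241])]
brush [array([ 0.679, -0.009]), array([ 0.525, -0.005])]
jar [array([0.759, 0.053])]
seal [array([ 0.654, -0.391])]
gift [array([ 0.593, -0.463])]
```

View pics/crop1.png

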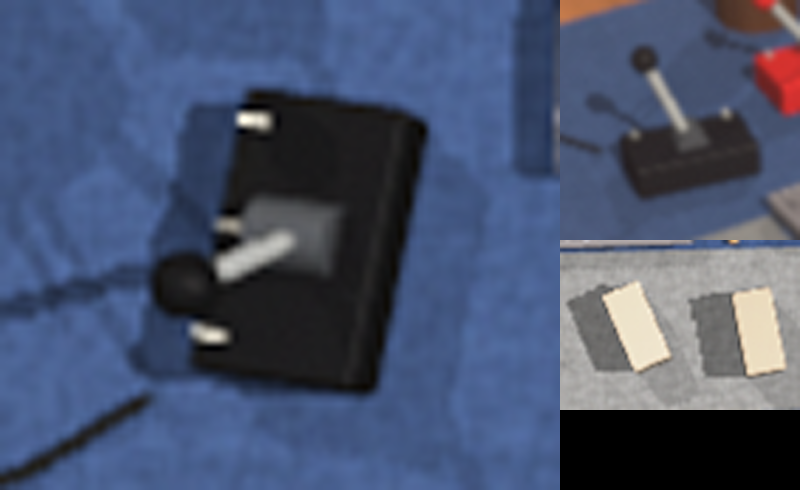

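The crop confirms the black dimmer box: the ball is at about top (121.4,225.7) and side (206,149.7), and the pivot at about top (137,218.6). The two beige blanks are clear; the third needs a looser mask. Next I'll triangulate the ball.

```bash
sed -i 's/\[...,1\]>22/[...,1]>12/; s/<35)/<45)/' h.py
cat >> h.py <<'E'
def tri(d,u,s,v):
    A=[];b=[]
    for D,p in((d,u),(s,v)):
        o,r=ray(D,p); r/=np.linalg.norm(r); P=np.eye(3)-np.outer(r,r); A.append(P); b.append(P@o)
    return np.linalg.lstsq(np.vstack(A),np.hstack(b),rcond=None)[0]
from scipy.spatial.transform import Rotation as R
def go(p,yaw,st=None):
    """shift cm and turn deg to pointing down with tool y axis at yaw deg (world)"""
    st=st or ctrl.get_state(); c=R.from_rotvec(st['tool_rot'])
    best=None
    for k in(0,180):
        y=np.radians(yaw+k); Y=np.array([np.cos(y),np.sin(y),0]); Z=np.array([0,0,-1.]); X=np.cross(Y,Z)
        t=(R.from_matrix(np.c_[X,Y,Z])*c.inv()).as_rotvec(degrees=True)
        if best is None or np.linalg.norm(t)<np.linalg.norm(best): best=t
    return best.round(1),((np.array(p)-st['position'])*100).round(1)
E
python3 - <<'E'
from h import *
d=load('top0'); s=load('side0')
for b in blanks(d): print(b)
print('ball',tri(d,(121.4,225.7),s,(206,149.7)))
print('piv',pt(d,(137.1,218.6),.045), 'boxfar edges', [pt(d,p,.035)[:2].round(3) for p in [(130.5,198),(155.5,202.5),(148,240.5),(122.5,236.5)]])
st=ctrl.get_state(); print(R.from_rotvec(st['tool_rot']).as_matrix().round(2), st['position'])
print(d['pixels'][222:246:4,414])
E
```

```text
[427.8, -28.9, 85.0, 41.5, 9.8, (295, 236)]
[435.4, 95.1, 85.4, 41.6, 22.7, (251, 234)]
[428.8, -367.1, 85.6, 41.2, -7.2, (414, 233)]
ball [0.45930321 0.42978519 0.13159565]
piv [0.48891237 0.42279151 0.045     ] boxfar edges [array([0.552, 0.448]), array([0.537, 0.375]), array([0.426, 0.393]), array([0.44 , 0.467])]
[[-0.95  0.32 -0.  ]
 [ 0.32  0.95 -0.  ]
 [-0.   -0.   -1.  ]] [0.21096606 0.61429903 0.22155972]
[[245 238 224]
 [245 239 225]
 [245 239 225]
 [245 238 224]
 [245 239 225]
 [245 239 226]]
```

The third blank is at (0.429,-0.367). The lever leans about 0.28 rad towards the robot, so upright puts the ball at (0.489,0.422,0.135). I'll grip the ball along the hinge axis: first above it, then down.

>>> carry_out([
  [0,0,3,6,-4.5,0,1],
  [0,0,6,12,-9,0,1],
  [0,0,9.2,18,-13.5,0,1],
  [0,0,9.2,24.8,-18.4,0,1],
  [0,0,9.2,24.8,-18.4,0,1],
  [0,0,9.2,24.8,-18.4,0,1],
  [0,0,9.2,24.8,-18.4,0,1],
  [0,0,9.2,24.8,-18.4,0,1],
], squeeze=5)

```text
time: 0.9
position: [0.4614, 0.4282, 0.222]
tool_rot: [0.276, 3.129, -0.002]
ft_force: [-1.1, 0.7, -0.5]
grip_width: 1.002
grip_force: 0.0
```

Run:
```python
from h import *
st=ctrl.get_state(); print(st['position'],st['ft_force'],go([.459,.430,.113],80.6))
d=grab('wrist','w1'); print(d['T_tool_cam'])
```

```text
[0.46136893 0.4282034  0.22201736] [-1.11858898  0.70072276 -0.5151343 ] (array([0.1, 0. , 0.7]), array([ -0.2,   0.2, -10.9]))
[[ 4.60183199e-04 -9.65725381e-01 -2.59565554e-01  7.11437263e-02]
 [ 9.99999892e-01  4.62039733e-04  5.38578834e-05  3.48039783e-04]
 [ 6.79176744e-05 -2.59565551e-01  9.65725489e-01 -1.61396906e-01]
 [ 0.00000000e+00  0.00000000e+00  0.00000000e+00  1.00000000e+00]]
```

View pics/w1.png

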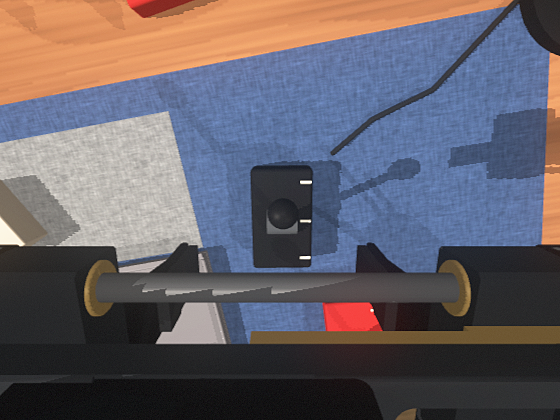

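The wrist view shows the ball at about (283,213), centred sideways between the fingers. I'll check it against the estimate by casting its ray.

```bash
cat >> h.py <<'E'
def wristw(d,st):
    T=np.eye(4);T[:3,:3]=R.from_rotvec(st['tool_rot']).as_matrix();T[:3,3]=st['position']
    d=dict(d); d['cam_to_world']=T@np.array(d['T_tool_cam']); return d
E
python3 - <<'E'
from h import *
st=ctrl.get_state(); w=wristw(load('w1'),st); s=load('side0'); t=load('top0')
print(pt(w,(283,213),.1316), tri(w,(283,213),s,(206,149.7)), proj(w,[.4593,.4298,.1316]))
E
```

```text
[0.4558303  0.43649866 0.1316    ] [0.46068481 0.43563685 0.12677474] [275.71286831 218.32336238]
```

>>> carry_out([
  [0,0,0.7,-0.2,0.5,-4,1],
  [0,0,0.7,-0.2,0.5,-8,1],
  [0,0,0.7,-0.2,0.5,-10.9,1],
  [0,0,0.7,-0.2,0.5,-10.9,0.45],
  [0,0,0.7,-0.2,0.5,-10.9,0.2],
  [0,0,0.7,-0.2,0.5,-10.9,0.2],
  [0,0,0.7,-0.2,0.5,-10.9,0.2],
  [0,0,0.7,-0.2,0.5,-10.9,0.2],
  [0,0,0.7,-0.2,0.5,-10.9,0.2],
  [0,0,0.7,-0.2,0.5,-10.9,0.2],
], squeeze=5)

```text
time: 1.95
position: [0.4573, 0.4358, 0.114]
tool_rot: [0.248, 3.131, 0.001]
ft_force: [0.1, -0.3, 0.8]
grip_width: 0.448
grip_force: 0.0
```

Run:
```python
from h import *
grab('wrist','w2');grab('side','s2')
st=ctrl.get_state();print(st)
```

```text
{'time': 2.05, 'joint_positions': array([-0.8562655 ,  0.3510383 ,  0.06520616,  1.63498267, -0.02450359,
        1.15616428,  0.62747292]), 'qd': array([-0.00022904,  0.00233641, -0.00014814,  0.00205266, -0.00016632,
       -0.00158365, -0.00043445]), 'joint_torque': array([-8.23335926e-03, -4.86033010e+01,  1.04786195e+00, -2.92334783e+01,
       -2.58131535e-02,  7.36775924e-02, -3.03629340e-04]), 'position': array([0.45722246, 0.43569842, 0.11371441]), 'tool_rot': array([2.48178787e-01, 3.13165698e+00, 2.64730471e-04]), 'ft_force': array([-0.99127404,  0.17092831, -0.07049707]), 'torque': array([0.04164564, 0.02654581, 0.05376615]), 'grip_force': 0.0, 'grip_width': 0.35988449140551204}
```

View pics/w2.png

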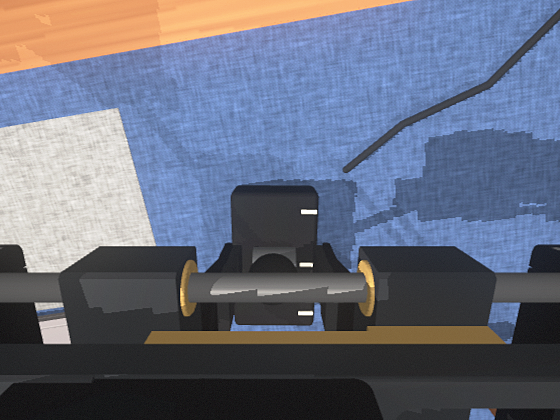

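The ball at (273,265) is about 8 px left of the finger centre (281), roughly 4 mm. I'll shift y by -0.4 cm, close, then move in an arc to upright.

>>> carry_out([
  [0,0,0,0,-0.4,0,0.36],
  [0,0,0,0,-0.4,0,0.1],
  [0,0,0,0,-0.4,0,0.1],
  [0,0,0,0,-0.4,0,0.1],
  [0,0,0,0,-0.4,0,0.1],
  [0,0,0,0,-0.4,0,0.1],
  [0,0,0,0,-0.4,0,0.1],
], squeeze=6)

```text
time: 2.75
position: [0.4574, 0.4334, 0.1136]
tool_rot: [0.247, 3.131, 0.004]
ft_force: [2.3, 4.8, -3.1]
grip_width: 0.295
grip_force: 6.0
```

>>> carry_out([
  [0,0,0,0.5,-0.1,0.1,0.1],
  [0,0,0,1.0,-0.2,0.2,0.1],
  [0,0,0,1.5,-0.2,0.3,0.1],
  [0,0,0,2.0,-0.3,0.4,0.1],
  [0,0,0,2.5,-0.4,0.4,0.1],
  [0,0,0,3.0,-0.5,0.4,0.1],
  [0,0,0,3.0,-0.5,0.4,0.1],
  [0,0,0,3.0,-0.5,0.4,0.1],
])

```text
time: 3.55
position: [0.489, 0.4281, 0.119]
tool_rot: [0.248, 3.128, 0.006]
ft_force: [1.0, 5.4, 2.3]
grip_width: 0.293
grip_force: 6.0
```

Run:
```python
from h import *
grab('top','t3')
s=grab('side','s3')
cv2.imwrite('pics/s3c.png',cv2.resize(s['pixels'][110:200,165:285,::-1],(640,480),interpolation=cv2.INTER_CUBIC))
```

```text
(no output)
```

View pics/s3c.png

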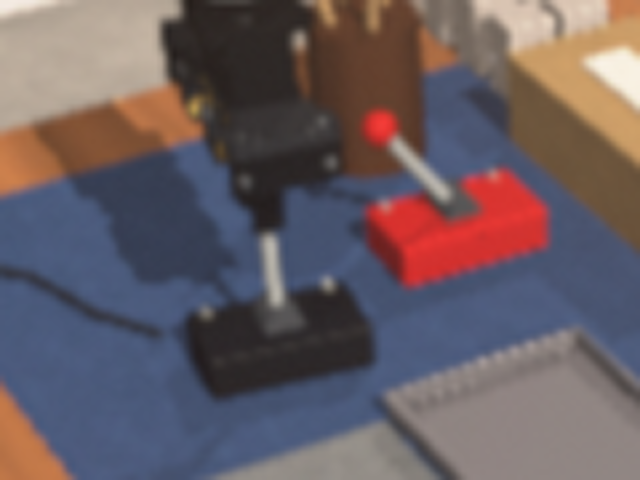

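The lever looks nearly upright in the side crop: pivot near (280,318), top near (268,235). I'll release it, lift straight up and measure.

>>> carry_out([
  [0,0,0,0,0,0,0.6],
  [0,0,0,0,0,0,0.8],
  [0,0,0,0,0,0,0.8],
  [0,0,0,0,0,0,0.8],
  [0,0,0,0,0,0,0.8],
  [0,0,0,0,0,4,0.8],
  [0,0,0,0,0,8,0.8],
  [0,0,0,0,0,11,0.8],
])

```text
time: 4.45
position: [0.4876, 0.4267, 0.23]
tool_rot: [0.248, 3.13, 0.002]
ft_force: [-0.1, -0.6, 0.4]
grip_width: 0.793
grip_force: 0.0
```

>>> carry_out([
  [0,0,0,-2,-5,1,0.8],
  [0,0,0,-4,-10,2,0.8],
  [0,0,0,-5,-15,2,0.8],
  [0,0,0,-5,-20,2,0.8],
  [0,0,0,-5,-25,2,0.8],
  [0,0,0,-5,-30,2,0.8],
])

```text
time: 5.05
position: [0.4366, 0.1347, 0.2477]
tool_rot: [0.247, 3.131, 0.001]
ft_force: [1.0, 0.7, 0.1]
grip_width: 0.796
grip_force: 0.0
```

Run:
```python
from h import *
t=grab('top','t4');s=grab('side','s4');print(ctrl.get_state()['position'])
a=cv2.resize(t['pixels'][190:250,100:170,::-1],(420,360),interpolation=cv2.INTER_CUBIC)
b=cv2.resize(s['pixels'][130:190,185:245,::-1],(360,360),interpolation=cv2.INTER_CUBIC)
cv2.imwrite('pics/c4.png',np.hstack([a,b]))
for p in(s,t): print('pred',proj(p,[.489,.422,.135]),proj(p,[.489,.422,.035]))
```

```text
[0.43771552 0.12903112 0.24808306]
pred [213.56615307 147.63973451] [215.93220767 170.70422538]
pred [124.74335307 213.39499465] [138.6572942  219.08728766]
```

View pics/c4.png

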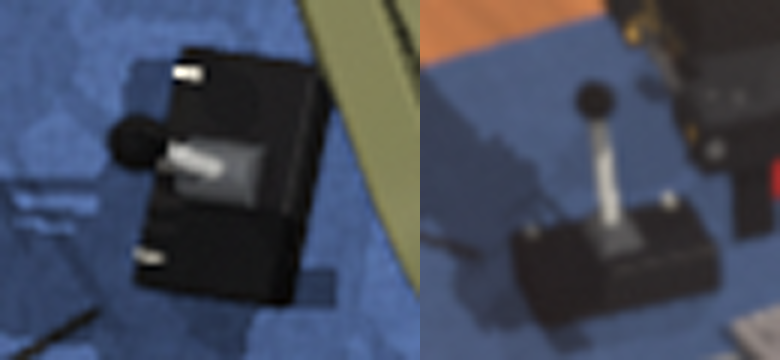

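The ball at top (122.5,213.7) and side (214.3,146.8) matches the upright prediction to within about 2 px, so the lever is set. Next I'll take the empty-gripper force baseline, check the blanks again, and approach the first one.

```bash
cat >> h.py <<'E'
def heft(n=12,cam='wrist'):
    F=[];J=[]
    for i in range(n):
        d=ctrl.get_image(cam); s=ctrl.get_state(); F.append(s['ft_force']); J.append(s['joint_torque'][[1,3]])
    F=np.array(F);J=np.array(J); print('F',F.mean(0).round(2),'std',F.std(0).round(2),'tau',J.mean(0).round(3),J.std(0).round(3),'pos',s['position'].round(4),'grip',s['grip_width'])
    return d,s
E
python3 - <<'E'
from h import *
d,st=heft(12); w=wristw(d,st); cv2.imwrite('pics/w5.png',d['pixels'][:,:,::-1])
for b in blanks(w,(0,560,0,420)): print(b)
print(blanks(load('t4')))
print(go([.4354,.0951,.13],112.7))
E
```

```text
F [-0.02  0.35  0.01] std [0.52 0.65 0.45] tau [-24.227 -31.188] [0.303 0.15 ] pos [0.4371 0.1372 0.2474] grip 0.7974748205934638
[428.0, -27.5, 82.7, 39.0, 9.3, (139, 203)]
[436.1, 95.7, 82.6, 39.0, 22.9, (241, 194)]
[[427.9, -28.5, 86.0, 41.7, 9.5, (295, 236)], [428.8, -367.1, 86.1, 41.4, -7.4, (414, 233)]]
(array([ 0. , -0. , 31.7]), array([ -0.2,  -4.2, -11.7]))
```

>>> carry_out([
  [0,0,8,0,-1,-4,1],
  [0,0,16,-0.1,-2.2,-8,1],
  [0,0,24,-0.1,-3.2,-11,1],
  [0,0,31.7,-0.1,-4.2,-14,1],
  [0,0,31.7,-0.1,-4.2,-15,1],
  [0,0,31.7,-0.1,-4.2,-15,1],
  [0,0,31.7,-0.1,-4.2,-19,1],
  [0,0,31.7,-0.1,-4.2,-22,1],
  [0,0,31.7,-0.1,-4.2,-23.8,1],
  [0,0,31.7,-0.1,-4.2,-23.8,0.7],
  [0,0,31.7,-0.1,-4.2,-23.8,0.4],
  [0,0,31.7,-0.1,-4.2,-23.8,0.3],
], squeeze=25)

```text
time: 6.95
position: [0.438, 0.0958, 0.0115]
tool_rot: [-0.616, 3.077, 0.001]
ft_force: [-0.5, -0.1, 0.5]
grip_width: 0.811
grip_force: 0.0
```

>>> carry_out([
  [0,0,0,0,0,0,0.3],
  [0,0,0,0,0,0,0.3],
  [0,0,0,0,0,0,0.3],
  [0,0,0,0,0,0,0.3],
  [0,0,0,0,0,0,0.3],
  [0,0,0,0,0,0,0.3],
  [0,0,0,0,0,0,0.3],
])

```text
time: 7.65
position: [0.4363, 0.0951, 0.0099]
tool_rot: [-0.617, 3.08, 0.001]
ft_force: [-1.8, 0.1, 4.8]
grip_width: 0.459
grip_force: 25.0
```

Gripped at 0.459, which is 40 mm. Lifting 20 cm to weigh.

>>> carry_out([
  [0,0,0,0,0,1,0.3],
  [0,0,0,0,0,4,0.3],
  [0,0,0,0,0,8,0.3],
  [0,0,0,0,0,12,0.3],
  [0,0,0,0,0,15,0.3],
  [0,0,0,0,0,15,0.3],
  [0,0,0,0,0,15,0.3],
  [0,0,0,0,0,15,0.3],
])

```text
time: 8.45
position: [0.4346, 0.0942, 0.1576]
tool_rot: [0.616, -3.077, 0.001]
ft_force: [0.2, -0.5, -4.3]
grip_width: 0.459
grip_force: 25.0
```

Run:
```python
from h import *
heft(20)
print(go([.597,.268,.16],0), go([.607,-.094,.16],0))
```

```text
F [-0.16  0.23 -3.61] std [0.46 0.51 0.51] tau [-24.571 -31.342] [0.158 0.103] pos [0.4362 0.0948 0.1596] grip 0.4596256613504628
(array([-0. , -0. , 67.4]), array([16.1, 17.3,  0. ])) (array([-0. , -0. , 67.4]), array([ 17.1, -18.9,   0. ]))
```

It weighs 3.62 N, or 369 g, so it's heavy and goes to the case (slot y = -0.094).

>>> carry_out([
  [0,0,8,2,-2.3,0,0.3],
  [0,0,16,4,-4.6,0,0.3],
  [0,0,24,6,-6.9,0,0.3],
  [0,0,32,8,-9,0,0.3],
  [0,0,40,10,-11.2,0,0.3],
  [0,0,48,12,-13.5,0,0.3],
  [0,0,56,14,-15.8,0,0.3],
  [0,0,64,16,-18,0,0.3],
  [0,0,67.4,17.1,-18.9,0,0.3],
  [0,0,67.4,17.1,-18.9,0,0.3],
  [0,0,67.4,17.1,-18.9,0,0.3],
  [0,0,67.4,17.1,-18.9,0,0.3],
])

```text
time: 10.65
position: [0.5728, -0.0645, 0.12]
tool_rot: [1.997, -2.272, -0.033]
ft_force: [-0.3, 2.3, -7.5]
grip_width: 0.458
grip_force: 25.0
```

Run:
```python
from h import *
grab('wrist','w6');st=ctrl.get_state();print(st['joint_positions'].round(2),go([.607,-.094,.016],0))
```

```text
[ 0.86  0.55 -1.09  1.64  0.53  1.37  2.68] (array([ 3.3, -5.3,  7.5]), array([  3.1,  -2.7, -10.5]))
```

View pics/w6.png

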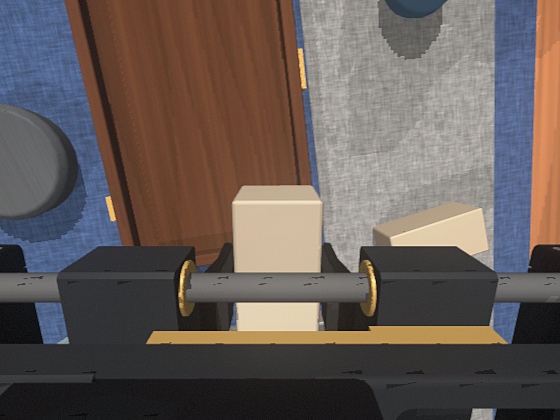

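Joint 7 is at its limit, so the 180° equivalent grasp yaw is needed. The view shows the blank held well, with the case below. I'll unwind the other way at height.

>>> carry_out([
  [0,0,-8,0,0,1,0.3],
  [0,0,-16,0,0,2,0.3],
  [0,0,-24,0,0,3,0.3],
  [0,0,-32,0,0,4,0.3],
  [0,0,-40,0,0,4,0.3],
  [0,0,-48,0,0,4,0.3],
  [0,0,-56,0,0,4,0.3],
  [0,0,-64,0,0,4,0.3],
  [0,0,-72,0,0,4,0.3],
  [0,0,-80,0,0,4,0.3],
  [0,0,-88,0,0,4,0.3],
  [0,0,-88,0,0,4,0.3],
])

```text
time: 11.9
position: [0.5727, -0.0659, 0.1603]
tool_rot: [-0.153, -3.065, -0.146]
ft_force: [0.7, 0.1, -2.7]
grip_width: 0.457
grip_force: 25.0
```

Run:
```python
from h import *
st=ctrl.get_state();print(st['joint_positions'].round(2),st['position'],R.from_rotvec(st['tool_rot']).as_matrix().round(2),go([.607,-.094,.16],0))
```

```text
[ 0.79  0.38 -0.83  1.63  0.18  1.32  1.41] [ 0.57268424 -0.06591607  0.16030759] [[-0.99  0.1  -0.06]
 [ 0.1   0.99  0.1 ]
 [ 0.07  0.09 -0.99]] (array([ -7.3,   1.1, -84.2]), array([ 3.4, -2.8, -0. ]))
```

>>> carry_out([
  [-0.7,0.1,-8,0.4,-0.4,0,0.3],
  [-1.4,0.2,-16,0.8,-0.8,0,0.3],
  [-2.1,0.3,-24,1.2,-1.2,0,0.3],
  [-2.8,0.4,-32,1.6,-1.6,0,0.3],
  [-3.5,0.5,-40,2,-2,0,0.3],
  [-4.2,0.6,-48,2.4,-2.4,0,0.3],
  [-4.9,0.7,-56,2.8,-2.8,0,0.3],
  [-5.6,0.8,-64,3.4,-2.8,0,0.3],
  [-6.3,0.9,-72,3.4,-2.8,0,0.3],
  [-7,1,-80,3.4,-2.8,0,0.3],
  [-7.3,1.1,-84.2,3.4,-2.8,0,0.3],
  [-7.3,1.1,-84.2,3.4,-2.8,0,0.3],
])

```text
time: 13.1
position: [0.607, -0.0922, 0.1603]
tool_rot: [2.214, 2.227, 0.003]
ft_force: [-0.4, -0.5, -3.4]
grip_width: 0.454
grip_force: 25.0
```

Run:
```python
from h import *
d=ctrl.get_image('wrist')
st=ctrl.get_state();print(st['joint_positions'].round(2),st['position'],st['ft_force'],go([.607,-.094,.016],0))
```

```text
[ 0.57  0.33 -0.56  1.61  0.18  1.25 -0.02] [ 0.60698884 -0.09244944  0.16022325] [-0.25842036  0.55679178 -3.53118915] (array([-0. ,  0.1, -0.4]), array([  0. ,  -0.2, -14.4]))
```

>>> carry_out([
  [0,0,0,0,-0.4,-4,0.3],
  [0,0,0,0,-0.4,-8,0.3],
  [0,0,0,0,-0.4,-11.5,0.3],
  [0,0,0,0,-0.4,-13,0.3],
  [0,0,0,0,-0.4,-13.8,0.3],
  [0,0,0,0,-0.4,-14.2,0.3],
  [0,0,0,0,-0.4,-14.2,0.3],
  [0,0,0,0,-0.4,-14.2,0.3],
])

```text
time: 13.95
position: [0.6083, -0.097, 0.0198]
tool_rot: [2.216, 2.222, 0.006]
ft_force: [0.2, -0.0, -2.9]
grip_width: 0.455
grip_force: 25.0
```

>>> carry_out([
  [0,0,0,0,0,-0.1,0.3],
  [0,0,0,0,0,-0.2,0.3],
  [0,0,0,0,0,-0.3,0.3],
  [0,0,0,0,0,-0.3,0.3],
  [0,0,0,0,0,-0.3,0.3],
])

```text
time: 14.45
position: [0.6074, -0.097, 0.016]
tool_rot: [2.217, 2.223, 0.004]
ft_force: [-2.1, 0.1, 3.9]
grip_width: 0.46
grip_force: 25.0
```

Contact at z = 0.016 with a small upward force. Releasing and rising.

>>> carry_out([
  [0,0,0,0,0,0,0.6],
  [0,0,0,0,0,0,0.7],
  [0,0,0,0,0,0,0.7],
  [0,0,0,0,0,0,0.7],
  [0,0,0,0,0,0,0.7],
  [0,0,0,0,0,4,0.7],
  [0,0,0,0,0,9,0.7],
  [0,0,0,0,0,14,0.7],
  [0,0,0,0,0,18,1],
  [0,0,0,0,0,20,1],
  [0,0,0,0,0,20,1],
])

```text
time: 15.55
position: [0.6092, -0.0969, 0.2192]
tool_rot: [2.213, 2.219, 0.01]
ft_force: [0.3, -0.1, 0.4]
grip_width: 0.89
grip_force: 0.0
```

Run:
```python
from h import *
d=grab('wrist','w7');st=ctrl.get_state();w=wristw(d,st)
for z in(.04,.046): print(blanks(w,(0,560,0,420),z))
t=grab('top','t7'); print(blanks(t,(175,470,140,268)))
for y in (99.5,): print(st['position'],go([.428,-.028,.15],y))
```

```text
[[502.4, -255.5, 55.7, 46.7, -88.7, (196, 325)], [605.0, -97.4, 83.5, 40.1, -89.7, (273, 195)], [584.9, -5.4, 109.7, 8.6, 1.1, (253, 107)], [451.2, -47.9, 275.8, 150.5, -89.9, (120, 109)]]
[[504.3, -251.4, 54.7, 45.9, -88.7, (196, 325)], [605.0, -96.2, 82.0, 39.4, -89.7, (273, 195)], [585.2, -5.8, 107.8, 8.5, 1.1, (253, 107)], [454.0, -47.5, 270.9, 147.9, -89.9, (120, 109)]]
[[427.9, -28.5, 86.0, 41.7, 9.5, (295, 236)], [428.7, -367.2, 86.1, 41.1, -7.0, (414, 233)], [597.7, -462.2, 163.5, 60.8, -85.7, (442, 174)]]
[ 0.60782261 -0.0968752   0.21648887] (array([  0.1,   0.1, -80.6]), array([-17.9,   6.9,  -6.5]))
```

Blank 1 lies flat at (0.605,-0.097). Now the second blank, at (0.428,-0.028).

>>> carry_out([
  [0,0,-8,-1.8,0.7,0,1],
  [0,0,-16,-3.6,1.4,0,1],
  [0,0,-24,-5.4,2.1,0,1],
  [0,0,-32,-7.2,2.8,0,1],
  [0,0,-40,-9,3.5,0,1],
  [0,0,-48,-10.8,4.2,0,1],
  [0,0,-56,-12.6,4.9,0,1],
  [0,0,-64,-14.4,5.6,0,1],
  [0,0,-72,-16.2,6.3,0,1],
  [0,0,-80.6,-17.9,6.9,0,1],
  [0,0,-80.6,-17.9,6.9,0,1],
  [0,0,-80.6,-17.9,6.9,0,1],
])

```text
time: 16.85
position: [0.4276, -0.0283, 0.214]
tool_rot: [3.128, 0.265, -0.001]
ft_force: [0.0, -0.3, -0.8]
grip_width: 1.0
grip_force: 0.0
```

Run:
```python
from h import *
d=grab('wrist','w8');st=ctrl.get_state();w=wristw(d,st)
print(blanks(w,(0,560,0,420),.04)); print(st['joint_positions'].round(2),st['position'],go([.428,-.028,.0095],99.5))
```

```text
[[429.4, -27.9, 82.6, 38.8, 9.2, (276, 193)], [609.2, -98.9, 83.6, 39.0, -89.7, (383, 23)], [568.2, -5.6, 90.0, 6.6, 1.0, (278, 50)]]
[ 0.59 -0.15 -0.53  1.96 -0.08  1.31 -1.32] [ 0.42805234 -0.02831033  0.21422918] (array([ 0.1,  0. , -0.2]), array([ -0. ,   0. , -20.5]))
```

>>> carry_out([
  [0,0,0,0,0,-5,1],
  [0,0,0,0,0,-10,1],
  [0,0,0,0,0,-14,1],
  [0,0,0,0,0,-17.5,1],
  [0,0,0,0,0,-19.5,1],
  [0,0,0,0,0,-20.5,1],
  [0,0,0,0,0,-20.5,0.7],
  [0,0,0,0,0,-20.5,0.4],
  [0,0,0,0,0,-20.5,0.3],
  [0,0,0,0,0,-20.5,0.3],
  [0,0,0,0,0,-20.5,0.3],
  [0,0,0,0,0,-20.5,0.3],
], squeeze=25)

```text
time: 18.1
position: [0.4283, -0.028, 0.0106]
tool_rot: [3.128, 0.261, 0.003]
ft_force: [-0.7, -0.1, -1.0]
grip_width: 0.541
grip_force: 0.0
```

>>> carry_out([
  [0,0,0,0,0,0,0.3],
  [0,0,0,0,0,0,0.3],
  [0,0,0,0,0,0,0.3],
  [0,0,0,0,0,0,0.3],
  [0,0,0,0,0,0,0.3],
])

```text
time: 18.6
position: [0.4281, -0.028, 0.0103]
tool_rot: [3.128, 0.261, 0.002]
ft_force: [-1.5, 0.2, 5.0]
grip_width: 0.455
grip_force: 25.0
```

>>> carry_out([
  [0,0,0,0,0,1,0.3],
  [0,0,0,0,0,4,0.3],
  [0,0,0,0,0,8,0.3],
  [0,0,0,0,0,12,0.3],
  [0,0,0,0,0,15,0.3],
  [0,0,0,0,0,15,0.3],
  [0,0,0,0,0,15,0.3],
  [0,0,0,0,0,15,0.3],
])

```text
time: 19.4
position: [0.4267, -0.0278, 0.1587]
tool_rot: [3.129, 0.262, -0.003]
ft_force: [0.0, -1.0, -1.3]
grip_width: 0.461
grip_force: 25.0
```

Run:
```python
from h import *
heft(24)
print(go([.597,.268,.16],0), go([.607,-.187,.16],0))
```

```text
F [ 0.04  0.02 -1.03] std [0.47 0.41 0.42] tau [-20.747 -30.342] [0.136 0.087] pos [ 0.428  -0.0279  0.1601] grip 0.4603250974031046
(array([ 0.1,  0.1, 80.5]), array([16.9, 29.6, -0. ])) (array([ 0.1,  0.1, 80.5]), array([ 17.9, -15.9,  -0. ]))
```

It weighs 105 g, so it's light and goes to the tray's middle slot (0.597,0.178).

>>> carry_out([
  [0,0,8,1.7,2.1,0,0.3],
  [0,0,16,3.4,4.2,0,0.3],
  [0,0,24,5.1,6.3,0,0.3],
  [0,0,32,6.8,8.4,0,0.3],
  [0,0,40,8.5,10.5,0,0.3],
  [0,0,48,10.2,12.6,0,0.3],
  [0,0,56,11.9,14.7,0,0.3],
  [0,0,64,13.6,16.8,0,0.3],
  [0,0,72,15.3,18.9,0,0.3],
  [0,0,80.5,16.9,20.6,0,0.3],
  [0,0,80.5,16.9,20.6,0,0.3],
  [0,0,80.5,16.9,20.6,0,0.3],
])

```text
time: 21.8
position: [0.5967, 0.1782, 0.1594]
tool_rot: [-2.222, -2.221, -0.002]
ft_force: [-0.5, -0.9, -1.4]
grip_width: 0.46
grip_force: 25.0
```

Run:
```python
from h import *
d=ctrl.get_image('wrist')
st=ctrl.get_state();print(st['joint_positions'].round(2),st['position'],go([.597,.178,.0165],0))
```

```text
[ 0.3   0.41 -0.8   1.58  0.3   1.28 -0.55] [0.59660286 0.17741479 0.15957692] (array([-0. ,  0.1,  0.1]), array([  0. ,   0.1, -14.3]))
```

>>> carry_out([
  [0,0,0,0,0,-4,0.3],
  [0,0,0,0,0,-8,0.3],
  [0,0,0,0,0,-11.5,0.3],
  [0,0,0,0,0,-13,0.3],
  [0,0,0,0,0,-13.8,0.3],
  [0,0,0,0,0,-14.2,0.3],
  [0,0,0,0,0,-14.2,0.3],
  [0,0,0,0,0,-14.2,0.3],
])

```text
time: 22.65
position: [0.5981, 0.1785, 0.0197]
tool_rot: [2.219, 2.22, 0.007]
ft_force: [0.9, 0.0, -1.3]
grip_width: 0.457
grip_force: 25.0
```

>>> carry_out([
  [0,0,0,0,0,-0.1,0.3],
  [0,0,0,0,0,-0.2,0.3],
  [0,0,0,0,0,-0.3,0.3],
  [0,0,0,0,0,-0.3,0.3],
  [0,0,0,0,0,-0.3,0.3],
])

```text
time: 23.15
position: [0.5975, 0.1782, 0.0164]
tool_rot: [2.219, 2.221, 0.004]
ft_force: [-1.6, -0.6, 6.4]
grip_width: 0.457
grip_force: 25.0
```

>>> carry_out([
  [0,0,0,0,0,0,0.6],
  [0,0,0,0,0,0,0.7],
  [0,0,0,0,0,0,0.7],
  [0,0,0,0,0,0,0.7],
  [0,0,0,0,0,0,0.7],
  [0,0,0,0,0,4,0.7],
  [0,0,0,0,0,9,0.7],
  [0,0,0,0,0,14,0.7],
  [0,0,0,0,0,18,1],
  [0,0,0,0,0,20,1],
  [0,0,0,0,0,20,1],
])

```text
time: 24.25
position: [0.5988, 0.1792, 0.219]
tool_rot: [2.217, 2.219, 0.012]
ft_force: [-1.1, 1.1, 0.3]
grip_width: 0.891
grip_force: 0.0
```

Run:
```python
from h import *
d=grab('wrist','w9');st=ctrl.get_state();w=wristw(d,st)
print(blanks(w,(0,560,0,420),.046))
t=grab('top','t9'); print(blanks(t,(175,470,140,268)))
print(st['position'],go([.429,-.367,.2],83))
```

```text
[[584.6, 23.1, 106.9, 5.0, 1.2, (265, 324)], [595.7, 179.0, 81.0, 38.6, 89.8, (274, 195)]]
[[428.6, -367.2, 86.1, 42.3, -6.6, (414, 233)], [607.7, -98.7, 84.7, 39.1, 88.6, (317, 174)], [597.7, -462.2, 163.5, 60.8, -85.7, (442, 174)]]
[0.59764906 0.17849609 0.21639227] (array([-0.1,  0.1, 83. ]), array([-16.8, -54.5,  -1.5]))
```

Blank 2 lies flat at (0.596,0.179). Now the third, at (0.429,-0.367).

>>> carry_out([
  [0,0,8,-1,-4.5,0,1],
  [0,0,16,-2,-9,0,1],
  [0,0,24,-3,-13.5,0,1],
  [0,0,32,-4,-18,0,1],
  [0,0,40,-5,-22.5,0,1],
  [0,0,48,-6,-27,0,1],
  [0,0,56,-8,-32,0,1],
  [0,0,64,-10,-37,0,1],
  [0,0,72,-12,-42,0,1],
  [0,0,80,-14,-47,0,1],
  [0,0,83,-15.5,-51,0,1],
  [0,0,83,-16.8,-54.5,0,1],
])

```text
time: 25.55
position: [0.438, -0.3389, 0.2129]
tool_rot: [-0.186, -3.133, -0.007]
ft_force: [0.4, -0.1, 0.9]
grip_width: 1.003
grip_force: 0.0
```

Run:
```python
from h import *
d=ctrl.get_image('wrist');d=grab('wrist','w10');st=ctrl.get_state();w=wristw(d,st)
print(blanks(w,(0,560,0,420),.04));print(st['joint_positions'].round(2),st['position'],go([.429,-.367,.01],83))
```

```text
[[590.9, -446.5, 138.9, 41.1, -85.9, (215, 330)], [432.8, -364.7, 88.0, 43.3, -7.7, (259, 198)], [318.3, -596.1, 71.0, 31.0, -20.2, (8, 118)], [304.8, -583.6, 93.7, 34.5, -12.0, (21, 107)]]
[ 1.26  0.19 -0.71  1.68  0.13  1.33  1.96] [ 0.43390972 -0.34596301  0.21198123] (array([-0.1, -0.3,  0.7]), array([ -0.5,  -2.1, -20.2]))
```

>>> carry_out([
  [0,0,0,0,0,0,1],
  [0,0,0,0,0,0,1],
  [0,0,0,0,0,0,1],
])

```text
time: 25.95
position: [0.4408, -0.3359, 0.2145]
tool_rot: [-0.186, -3.135, -0.005]
ft_force: [0.3, 0.7, -0.2]
grip_width: 1.005
grip_force: 0.0
```

Run:
```python
from h import *
d=grab('wrist','w11');st=ctrl.get_state();w=wristw(d,st)
print(blanks(w,(0,560,0,420),.04)[1]);print(st['joint_positions'].round(2),st['position'],go([.429,-.367,.01],83))
```

```text
[521.0, -35.2, 21.1, 9.9, 5.7, (550, 235)]
[ 1.25  0.18 -0.72  1.68  0.12  1.33  1.96] [ 0.44083476 -0.3360869   0.21474857] (array([-0.2, -0. , -0.2]), array([ -1.2,  -3.1, -20.5]))
```

>>> carry_out([
  [0,0,0,-0.6,-1.6,-3,1],
  [0,0,0,-1.2,-3.1,-6,1],
  [0,0,0,-1.2,-3.1,-9,1],
  [0,0,0,-1.2,-3.1,-12,1],
  [0,0,0,-1.2,-3.1,-12,1],
  [0,0,0,-1.2,-3.1,-12,1],
])

```text
time: 26.6
position: [0.4287, -0.3679, 0.0955]
tool_rot: [-0.188, -3.135, -0.005]
ft_force: [-0.6, -0.5, -0.1]
grip_width: 1.002
grip_force: 0.0
```

Run:
```python
from h import *
d=grab('wrist','w12');st=ctrl.get_state();w=wristw(d,st)
print(blanks(w,(0,560,0,420),.04));print(st['joint_positions'].round(2),st['position'],go([.429,-.367,.01],83))
```

```text
[[425.6, -367.2, 73.8, 39.3, -6.8, (280, 222)]]
[ 1.25  0.31 -0.68  1.79  0.22  1.11  1.95] [ 0.42940751 -0.36867079  0.09660764] (array([-0.1,  0.1, -0.1]), array([-0. ,  0.2, -8.7]))
```

View pics/w12.png

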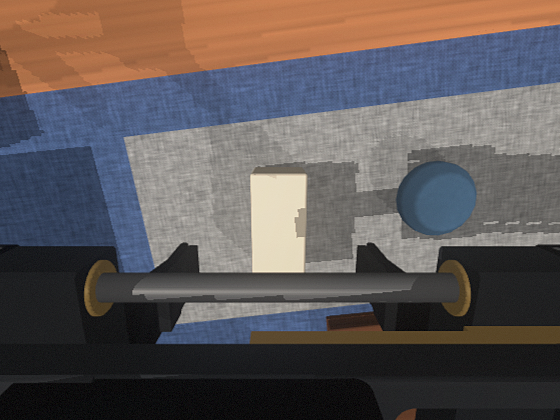

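The blank is centred between the fingers at (278,222) and the pot at (437,198) is clear. Descending to grip.

>>> carry_out([
  [0,0,0,0,0.1,-4,1],
  [0,0,0,0,0.1,-7,1],
  [0,0,0,0,0.1,-8.6,1],
  [0,0,0,0,0.1,-8.6,0.7],
  [0,0,0,0,0.1,-8.6,0.4],
  [0,0,0,0,0.1,-8.6,0.3],
  [0,0,0,0,0.1,-8.6,0.3],
  [0,0,0,0,0.1,-8.6,0.3],
  [0,0,0,0,0.1,-8.6,0.3],
  [0,0,0,0,0.1,-8.6,0.3],
  [0,0,0,0,0.1,-8.6,0.3],
  [0,0,0,0,0.1,-8.6,0.3],
], squeeze=25)

```text
time: 27.85
position: [0.4282, -0.3678, 0.0093]
tool_rot: [-0.19, -3.135, -0.004]
ft_force: [-1.8, 1.2, 3.1]
grip_width: 0.46
grip_force: 25.0
```

>>> carry_out([
  [0,0,0,0,0,0,0.3],
  [0,0,0,0,0,0,0.3],
  [0,0,0,0,0,1,0.3],
  [0,0,0,0,0,4,0.3],
  [0,0,0,0,0,8,0.3],
  [0,0,0,0,0,12,0.3],
  [0,0,0,0,0,15,0.3],
  [0,0,0,0,0,15,0.3],
  [0,0,0,0,0,15,0.3],
  [0,0,0,0,0,15,0.3],
])

```text
time: 28.85
position: [0.427, -0.3672, 0.1574]
tool_rot: [-0.191, -3.133, -0.007]
ft_force: [0.2, -0.0, -2.6]
grip_width: 0.454
grip_force: 25.0
```

Run:
```python
from h import *
heft(24)
print(go([.597,.268,.16],0), go([.607,-.197,.16],0))
```

```text
F [-0.1  -0.04 -1.79] std [0.5  0.56 0.46] tau [-37.58  -30.472] [0.169 0.097] pos [ 0.4281 -0.3678  0.1591] grip 0.4537110955262105
(array([ -0.1,   0.1, -83. ]), array([16.9, 63.6,  0.1])) (array([ -0.1,   0.1, -83. ]), array([17.9, 17.1,  0.1]))
```

It weighs 183 g, so it's light and goes to the tray slot (0.597,0.087).

>>> carry_out([
  [0,0,-8,2,3.5,0,0.3],
  [0,0,-16,4,7,0,0.3],
  [0,0,-24,6,11,0,0.3],
  [0,0,-32,8,15,0,0.3],
  [0,0,-40,10,19,0,0.3],
  [0,0,-48,12,23,0,0.3],
  [0,0,-56,14,27,0,0.3],
  [0,0,-64,15,31,0,0.3],
  [0,0,-72,16,35,0,0.3],
  [0,0,-80,16.9,39,0,0.3],
  [0,0,-83,16.9,43,0,0.3],
  [0,0,-83,16.9,45.5,0,0.3],
])

```text
time: 31.25
position: [0.5967, 0.0921, 0.1593]
tool_rot: [-2.217, -2.225, -0.006]
ft_force: [0.1, 0.4, -1.7]
grip_width: 0.457
grip_force: 25.0
```

>>> carry_out([
  [0,0,0,0,0,0,0.3],
  [0,0,0,0,0,0,0.3],
  [0,0,0,0,0,0,0.3],
])

```text
time: 31.55
position: [0.5973, 0.0854, 0.1589]
tool_rot: [2.222, 2.219, 0.002]
ft_force: [0.4, 0.3, -2.8]
grip_width: 0.455
grip_force: 25.0
```

Run:
```python
from h import *
d=ctrl.get_image('wrist')
st=ctrl.get_state();print(st['joint_positions'].round(2),st['position'],go([.597,.087,.0165],0))
```

```text
[ 0.42  0.35 -0.74  1.64  0.24  1.25 -0.37] [0.59735942 0.08512496 0.15886428] (array([0. , 0.1, 0.1]), array([ -0. ,   0.2, -14.2]))
```

>>> carry_out([
  [0,0,0,0,0.2,-4,0.3],
  [0,0,0,0,0.2,-8,0.3],
  [0,0,0,0,0.2,-11.5,0.3],
  [0,0,0,0,0.2,-13,0.3],
  [0,0,0,0,0.2,-13.8,0.3],
  [0,0,0,0,0.2,-14.1,0.3],
  [0,0,0,0,0.2,-14.3,0.3],
  [0,0,0,0,0.2,-14.3,0.3],
  [0,0,0,0,0.2,-14.3,0.3],
])

```text
time: 32.5
position: [0.598, 0.0894, 0.0173]
tool_rot: [2.219, 2.22, 0.006]
ft_force: [-0.1, -0.5, -1.8]
grip_width: 0.455
grip_force: 25.0
```

>>> carry_out([
  [0,0,0,0,0,-0.1,0.3],
  [0,0,0,0,0,-0.2,0.3],
  [0,0,0,0,0,-0.2,0.3],
  [0,0,0,0,0,-0.2,0.3],
])

```text
time: 32.9
position: [0.5977, 0.0893, 0.0153]
tool_rot: [2.219, 2.221, 0.004]
ft_force: [-1.9, -1.0, 5.6]
grip_width: 0.452
grip_force: 25.0
```

>>> carry_out([
  [0,0,0,0,0,0,0.6],
  [0,0,0,0,0,0,0.7],
  [0,0,0,0,0,0,0.7],
  [0,0,0,0,0,0,0.7],
  [0,0,0,0,0,0,0.7],
  [0,0,0,0,0,4,0.7],
  [0,0,0,0,0,9,0.7],
  [0,0,0,0,0,14,0.7],
  [0,0,0,0,0,18,1],
  [0,0,0,0,0,20,1],
  [0,0,0,0,0,20,1],
])

```text
time: 34.0
position: [0.5991, 0.0899, 0.218]
tool_rot: [2.216, 2.218, 0.011]
ft_force: [-0.1, 0.4, -0.5]
grip_width: 0.888
grip_force: 0.0
```

Run:
```python
from h import *
d=grab('wrist','w13');st=ctrl.get_state();w=wristw(d,st)
print(blanks(w,(0,560,0,420),.046))
t=grab('top','t13');s=grab('side','s13')
cv2.imwrite('pics/s13b.png',np.hstack([s['pixels'][100:420,150:550],t['pixels'][80:400,120:520]])[:,:,::-1])
print(st['position'],go([.489,.427,.225],80.6))
```

```text
[[605.3, -64.1, 37.3, 17.7, -0.1, (282, 323)], [583.9, 13.7, 106.4, 5.6, 1.3, (264, 263)], [782.2, 53.1, 35.4, 12.4, 83.5, (443, 229)], [589.7, 88.4, 82.0, 55.1, 90.0, (272, 201)], [595.4, 178.2, 81.5, 39.0, 90.0, (274, 108)]]
[0.59786115 0.08944985 0.21537215] (array([-0. , -0. , 80.6]), array([-10.7,  33.8,   1.2]))
```

View pics/s13b.png

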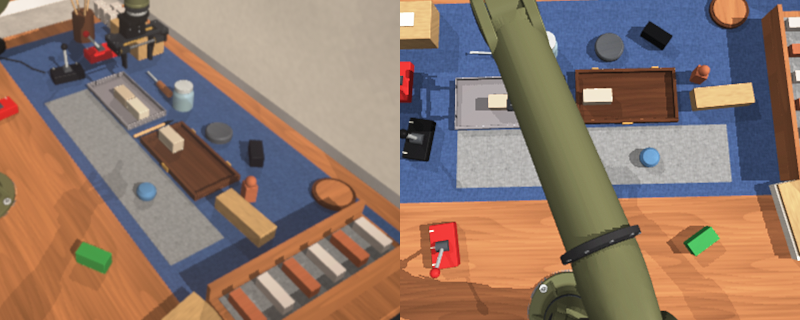

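All three are sorted: case (597,95) in the right view, and two in the tray, with the strip empty apart from the pot. Now back above the upright lever.

>>> carry_out([
  [0,0,8,-1.2,3.4,1,1],
  [0,0,16,-2.4,6.8,1.2,1],
  [0,0,24,-3.6,10.2,1.2,1],
  [0,0,32,-4.8,13.6,1.2,1],
  [0,0,40,-6,17,1.2,1],
  [0,0,48,-7.2,20.4,1.2,1],
  [0,0,56,-8.4,23.8,1.2,1],
  [0,0,64,-9.6,27.2,1.2,1],
  [0,0,72,-10.7,30.6,1.2,1],
  [0,0,80.6,-10.7,33.8,1.2,1],
  [0,0,80.6,-10.7,33.8,1.2,1],
  [0,0,80.6,-10.7,33.8,1.2,1],
])

```text
time: 35.35
position: [0.4891, 0.4271, 0.2239]
tool_rot: [-0.255, -3.128, -0.001]
ft_force: [-0.3, -0.5, 0.4]
grip_width: 0.997
grip_force: 0.0
```

>>> carry_out([
  [0,0,0,0,0,0,1],
  [0,0,0,0,0,0,1],
  [0,0,0,0,0,0,1],
])

```text
time: 35.65
position: [0.4909, 0.4259, 0.2261]
tool_rot: [0.26, 3.131, 0.003]
ft_force: [0.5, -0.4, 0.1]
grip_width: 1.001
grip_force: 0.0
```

Run:
```python
from h import *
d=grab('wrist','w14');st=ctrl.get_state()
print(st['joint_positions'].round(2),st['position'],go([.489,.427,.116],80.6))
cv2.imwrite('pics/w14.png',d['pixels'][:,:,::-1])
```

```text
[-0.01  0.52 -1.06  1.42  0.45  1.46  0.35] [0.4908018  0.42611082 0.22620166] (array([-0.1,  0. ,  0.1]), array([ -0.2,   0.1, -11. ]))
```

View pics/w14.png

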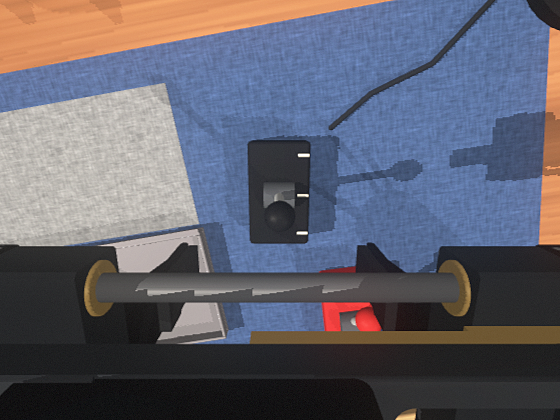

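The ball at (280,216) is centred and the lever is still upright. Descend, grip, then sweep back along the arc.

>>> carry_out([
  [0,0,0,-0.2,0.1,-4,1],
  [0,0,0,-0.2,0.1,-8,1],
  [0,0,0,-0.2,0.1,-11,0.8],
  [0,0,0,-0.2,0.1,-11,0.4],
  [0,0,0,-0.2,0.1,-11,0.1],
  [0,0,0,-0.2,0.1,-11,0.1],
  [0,0,0,-0.2,0.1,-11,0.1],
  [0,0,0,-0.2,0.1,-11,0.1],
  [0,0,0,-0.2,0.1,-11,0.1],
  [0,0,0,-0.2,0.1,-11,0.1],
  [0,0,0,-0.2,0.1,-11,0.1],
  [0,0,0,-0.2,0.1,-11,0.1],
], squeeze=8)

```text
time: 36.9
position: [0.4882, 0.4285, 0.1162]
tool_rot: [-0.256, -3.131, -0.005]
ft_force: [1.0, 0.3, 1.6]
grip_width: 0.291
grip_force: 8.0
```

>>> carry_out([
  [0,0,0,0,0,0,0.1],
  [0,0,0,-0.8,0.1,0,0.1],
  [0,0,0,-1.6,0.3,-0.1,0.1],
  [0,0,0,-2.4,0.4,-0.3,0.1],
  [0,0,0,-3.2,0.5,-0.5,0.1],
  [0,0,0,-4,0.6,-0.9,0.1],
  [0,0,0,-4.8,0.8,-1.2,0.1],
  [0,0,0,-5.4,0.9,-1.6,0.1],
  [0,0,0,-5.8,1,-1.9,0.1],
  [0,0,0,-6.2,1,-2.1,0.1],
  [0,0,0,-6.2,1,-2.1,0.1],
])

```text
time: 38.0
position: [0.4289, 0.4383, 0.0966]
tool_rot: [0.258, 3.126, 0.006]
ft_force: [5.9, 1.3, 2.7]
grip_width: 0.288
grip_force: 8.0
```

Run:
```python
from h import *
st=ctrl.get_state();print(st['position'],st['ft_force'],st['grip_width'],st['grip_force'])
```

```text
[0.42885794 0.4383137  0.09660899] [5.88869792 1.31624033 2.65649893] 0.2878274292179012 8.005964616313577
```

The 6 N reaction suggests it is at the stop. A little more push, then release, lift and look.

>>> carry_out([
  [0,0,0,-0.4,0.1,-0.2,0.1],
  [0,0,0,-0.4,0.1,-0.2,0.1],
  [0,0,0,-0.4,0.1,-0.2,0.5],
  [0,0,0,-0.4,0.1,-0.2,0.8],
  [0,0,0,-0.4,0.1,-0.2,0.8],
  [0,0,0,-0.4,0.1,-0.2,0.8],
  [0,0,0,-0.4,0.1,-0.2,0.8],
  [0,0,0,-0.4,0.1,-0.2,0.8],
  [0,0,0,-0.4,0.1,3.8,0.8],
  [0,0,0,-0.4,0.1,7.8,0.8],
  [0,0,0,-0.4,0.1,11.8,0.8],
])

```text
time: 39.1
position: [0.4218, 0.439, 0.2143]
tool_rot: [-0.256, -3.13, -0.003]
ft_force: [0.6, 0.4, 0.1]
grip_width: 0.793
grip_force: 0.0
```

>>> carry_out([
  [0,0,0,2,-5,1,0.8],
  [0,0,0,4,-10,2,0.8],
  [0,0,0,5,-15,2,0.8],
  [0,0,0,5,-20,2,0.8],
  [0,0,0,5,-25,2,0.8],
  [0,0,0,5,-30,2,0.8],
  [0,0,0,5,-30,2,0.8],
  [0,0,0,5,-30,2,0.8],
])

```text
time: 39.9
position: [0.4726, 0.1357, 0.233]
tool_rot: [0.267, 3.13, 0.0]
ft_force: [0.1, -0.1, 0.4]
grip_width: 0.802
grip_force: 0.0
```

Run:
```python
from h import *
t=grab('top','t15');s=grab('side','s15')
a=cv2.resize(t['pixels'][190:250,100:170,::-1],(420,360),interpolation=cv2.INTER_CUBIC)
b=cv2.resize(s['pixels'][130:190,185:245,::-1],(360,360),interpolation=cv2.INTER_CUBIC)
cv2.imwrite('pics/c15.png',np.hstack([a,b]))
for j in(0,.1,.2):
  q=[.489-.1*np.sin(.6-j)*.987,.422+.1*np.sin(.6-j)*.163+.003,.035+.1*np.cos(.6-j)]
  u=proj(t,q);v=proj(s,q); print(j,(u-[100,190])*6,(v-[185,130])*6+[420,0])
```

```text
0 [131.20573738 271.59109971] [501.59077987 147.17854309]
0.1 [130.37495592 251.25094124] [514.41463526 136.92530228]
0.2 [130.58182527 229.94354084] [528.16624684 127.75235499]
```

View pics/c15.png

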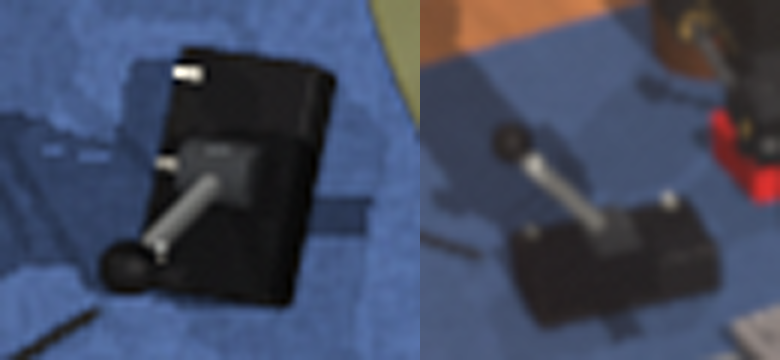

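The ball sits at about top-crop (127,267) and side-crop (511,142), which is 0 to 0.05 rad. To be sure it's on the stop, I'll press it gently with closed fingers from the far side.

>>> carry_out([
  [0,0,0,0,5,0,0],
  [0,0,0,0,10,0,0],
  [0,0,0,0,15,0,0],
  [0,0,0,0,20,0,0],
  [0,0,0,0.1,25,0,0],
  [0,0,0,0.1,29,0,0],
  [0,0,0,0.1,29,0,0],
  [0,0,0,0.1,29,-4,0],
  [0,0,0,0.1,29,-8,0],
  [0,0,0,0.1,29,-11,0],
  [0,0,0,0.1,29,-12.4,0],
  [0,0,0,0.1,29,-12.4,0],
])

```text
time: 41.2
position: [0.4713, 0.4294, 0.1072]
tool_rot: [-0.253, -3.128, -0.001]
ft_force: [-0.4, 0.1, 0.4]
grip_width: 0.002
grip_force: 0.0
```

>>> carry_out([
  [0,0,0,-0.4,0.1,0,0],
  [0,0,0,-0.8,0.1,0,0],
  [0,0,0,-1.2,0.2,0,0],
  [0,0,0,-1.4,0.2,0,0],
  [0,0,0,-1.4,0.2,0,0],
  [0,0,0,-1.4,0.2,0,0],
])

```text
time: 41.8
position: [0.4599, 0.4315, 0.1098]
tool_rot: [0.257, 3.13, 0.006]
ft_force: [2.0, 1.1, 0.3]
grip_width: 0.003
grip_force: 1.0
```

>>> carry_out([
  [0,0,0,-0.1,0,0,0],
  [0,0,0,-0.2,0,0,0],
  [0,0,0,-0.3,0,0,0],
  [0,0,0,-0.4,0,0,0],
  [0,0,0,-0.4,0,0,0],
  [0,0,0,-0.4,0,0,0],
])

```text
time: 42.4
position: [0.4593, 0.4313, 0.1099]
tool_rot: [0.26, 3.125, 0.009]
ft_force: [9.8, 2.1, 0.7]
grip_width: 0.003
grip_force: 4.6
```

It reads 9.8 N with no movement, so the lever is at the stop. Back off and clear.

>>> carry_out([
  [0,0,0,0.6,0,0,0],
  [0,0,0,1.4,-0.2,0,0],
  [0,0,0,1.8,-0.2,0.5,0],
  [0,0,0,1.8,-0.2,4,0],
  [0,0,0,1.8,-0.2,8,0],
  [0,0,0,1.8,-0.2,12,0],
  [0,0,0,1.8,-2,14,0],
  [0,0,0,1.8,-2,14,0],
  [0,0,0,1.8,-2,14,0],
])

```text
time: 43.3
position: [0.4731, 0.4109, 0.2488]
tool_rot: [-0.257, -3.13, -0.003]
ft_force: [-0.5, -0.0, -1.1]
grip_width: 0.007
grip_force: 0.0
```

Run:
```python
from h import *
t=grab('top','t16');s=grab('side','s16');a=load('side0')
print(blanks(t,(175,470,140,268),.046))
print(blanks(s,(220,420,170,330),.046))
o=np.hstack([t['pixels'][90:290,80:480],s['pixels'][130:330,160:560]])[:,:,::-1]
cv2.imwrite('pics/f16.png',o); print(ctrl.get_state()['position'])
```

```text
[[595.4, 124.0, 169.1, 42.4, -89.3, (240, 180)], [606.1, -98.1, 84.3, 38.9, 88.6, (317, 174)], [596.2, -459.7, 162.6, 60.5, -85.7, (442, 174)]]
[[598.9, -463.6, 164.3, 58.4, -85.8, (394, 310)], [567.7, -105.8, 136.1, 122.1, -88.9, (311, 234)], [597.8, 112.0, 199.3, 51.9, 86.7, (283, 202)], [792.8, 95.0, 67.7, 57.3, 58.2, (333, 186)], [1011.1, -22.0, 179.7, 146.0, 58.2, (404, 179)]]
[0.47248237 0.41087013 0.24750658]
```

View pics/f16.png

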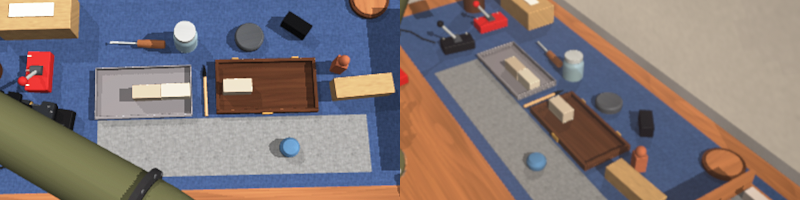

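Both tray blanks (left view, about (147,91) and (175,89)) and the case blank (238,86) lie flat. The bystanders are in place and the lever leans off.

```bash
python3 -c "
from bench import ctrl
print(ctrl.close_job())"
```

```text
the job is handed in; nothing more can be done
None
```

The job is handed in: I set the dimmer upright first, laid one blank (about 369 g) flat in the wooden case and two (about 105 g and 183 g) flat in the grey tray, then brought the lever back to its off stop.

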